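Toothpaste-tablet tin from the slide-lid box into the vanity drawer

TASK

Slide the lid of the wooden box along its tracks until it is clear, and lay it flat on the counter, right way up. Keeping it upright, take the metal tin out of the box, stand it on the cork mat and let go, then take it by its other pair of sides and stand it in the front compartment of the open drawer. Push the drawer gently fully home and leave the other bathroom things where they are.

Things in the scene. Friction and masses are not known exactly. Their poses are not given: they have to be found in the camera images.
- keepbox: Fixed wooden box, 144 (x) x 74 (y) x 56 mm high; origin under its centre, z up. Floor 6 mm thick, cavity 132 x 48. The lid lies on ledges 45 high in grooves 66 wide, 7 high, under lips (52 to 56 high) that leave a slot 50 wide. +x end closed; the -x end wall is only 45 high: the lid slides out along the box's -x only, and is free when its origin is beyond x = -140 mm in the box's frame.
- lid: Loose flat wooden lid in the box's grooves, 136 (x) x 60 (y) x 5 mm, about 110 g, 3 mm play sideways, 2 mm in height, light friction. Origin under the plate's centre, axes as the box's. Dark grip bar on the middle of its top: 14 thick (x), 40 wide (y), from 5 to 33 mm above the origin. Starts nearly shut (origin 3 to 25 mm towards -x from the box's).
- tin: Loose metal tin, green label on top, 62 (x) x 42 (y) x 36 mm high, about 130 g; origin under its centre, z up. Starts standing on the box's floor beneath the lid, long side along the box's x, with about 35 mm of finger room at each short end and only 3 mm at each long side. A half turn makes no difference.
- mat: Fixed cork mat, 120 x 120 x 4 mm; origin under its centre.
- unit: Fixed white drawer unit, 170 deep (x) x 140 wide (y) x 64 mm high; origin on the counter under the middle of its front face, the unit extends to +x of it, the drawer comes out to -x.
- drawer (a joint): How far the drawer is open, in m: 0 is fully home against its stop, 0.13 fully out. Starts 0.10 to 0.125 open. Slides with about 2 N of friction and stays where it is left.
- drawer_in (a point): Centre of the floor of the drawer's front compartment (10 mm above the counter); axes as the unit's. The compartment is 74 (x) x 110 mm (y), its four walls rise 40 mm above its floor, a little more than the tin's height: the tin fits only with its long side along the unit's x, and finger room is left only at its two long sides (y).
- drawer_front (a point): Centre of the outer face of the blue drawer front, 31 mm above the counter; the front is 136 mm wide, spans 5 to 57 mm height, is flat and 8 mm thick; push it towards the unit's +x.
- tumbler: Bystander: loose yellow plastic tumbler, 68 mm across, 95 mm high, with two toothbrushes standing in it up to about 200 mm; origin under its centre.
- jar: Bystander: loose empty glass jar, 68 mm across, 90 mm high; origin under its centre.
- toothbrush: Bystander: loose green toothbrush lying on the counter, about 200 mm long (x), 21 mm high; origin on the counter under its middle.
- cleaner: Bystander: loose steel tongue cleaner lying on the counter, 160 mm long (x), 70 mm wide, 8 mm high; origin on the counter under its middle.
Things that resemble listed ones, but are neither listed nor needed, are in the scene too. Several things have the shape of the unit; the one meant has the colours described above. Several things have the shape of the lid; the one meant has the colours described above.

How it is judged:
By the outcome, as a careful person would: the job done as asked, in the order asked, and still so for the second after the job is handed in, with the robot touching nothing.
It also fails if it takes over 72 s, if anything falls off the work surface, if the arm or the gripper's body presses on something with over 40 N, if the wrist force passes 120 N, or if a joint passes its speed limit or range.

ROBOT

A 6-joint arm with a two-finger parallel gripper is mounted at the origin on the work surface. World frame = base frame: x ahead of the robot, y to its left, z up, the work surface at z = 0. Lengths are in m, angles in rad, forces in N, time in s.
With the tool pointing down it reaches from about 0.375 to 0.9 m from the base axis. Payload 3.1 kg.
Tool frame: the origin (TCP) lies at the centre of the arm's flange, where the gripper is bolted on; the fingertips stand 173 mm ahead of it and the grasp point (between the pads) lies 155 mm ahead of it (tip_extent is the distance from the TCP to the fingertips, in m); z points along the fingers, y is the direction in which the jaws open and shut (so a half turn about z gives the same grasp; the last joint's range is limited). The gripper opens to 85 mm and grips with 20 to 120 N. Pads are 22 mm wide; open, the fingers measure 114 mm over their backs; the gripper's body (76 mm by 85 mm) begins 54 mm behind the grasp point. The pads swing forward as they close: fully open they stand 13 mm farther back than shut.
Start: joints at [-1.357, 0.527, 1.433, -0, 1.181, -0.178], TCP at [0.239, -0.578, 0.405] pointing down, gripper open.
Joint ranges: [-3.08, 3.08], [-0.75, 2.2], [0.22, 2.44], [-1.43, 4.57], [0, 2.65], [-2.85, 2.85]. Speed limits (rad/s): [2.79, 2.79, 3.14, 3.14, 3.14, 3.14].

INTERFACE

Orientations are given as a unit quaternion [x, y, z, w].
In Python, from station import sense, snapshot, sign_off, tip_extent gives the robot as it stands. The module is installed in compiled form; this text tells all that it offers.
- The arm moves only by the tool servo_tool, never from a script. Its argument "rows" is a list of rows, each a list of 3 entries, a list of its own where there are three numbers: the shift along the tool's x, y, z in mm, then the turn about the tool's z in degrees, then the opening, from -1 (shut) to 1 (fully open), so that 0 is half open. A call has 1 to 8 rows; each row is the pose to reach, as a shift and turn from the pose measured when the call began, along the tool's axes at that moment; what a row does not reach only later rows make up. A row lasts 1/10 s, in which the tool goes at most 50 mm and 8.59 degrees, less where a joint would pass 70% of its speed; a pose out of reach is approached as far as the arm can. A call with a gripper value outside its range is refused whole. The fingers move at their own pace and stop on an object; "force" is the grip in N (left out, the last holds). Time passes only in rows, so rows that repeat a pose let the fingers close. It gives the time, the measured TCP pose, the force and the opening at its end, in the units of the state.
- sense(): the state, without advancing time (a new reading comes with each control period).
- snapshot(name): name is "scene" or "top" or "wrist"; returns a dict with "image" (400x640x3 uint8, blue, green, red), "z_map" (400x640 float32, m along the optical axis (not along the pixel's ray), 0 where there is no reading), "vertical_fov" (degrees; the focal length in pixels is half the picture's height over the tangent of half this angle, whatever the lens; pixels are square), "cx", "cy" (the principal point, pixels), "cam_to_world" (4x4, takes a point from camera to world coordinates). Camera axes: x right, y down, z forward; pixel columns grow to the right and rows downward; lengths in m; the calibration is good to about 2 mm. A picture is of the moment at which its call begins.
- sign_off(): hands the job in, once; it reports no verdict.
The state is a dict: "t": time; "q": joint angles; "qd": joint speeds; "tau": joint torques, N m; "tcp_pos": TCP position; "tool_rot": TCP orientation; "force": force on the tool from outside, world axes, zero at the start; "ft_torque": the same for the moment, N m; "finger_gap": opening from 0.0 (shut) to 1.0 (fully open).
Only numpy, scipy, OpenCV 4.12 (cv2) and the standard library are available. Lean on these libraries where they do the work, as an engineer would, in place of code of your own. Each camera call takes 0.05 s, during which the arm holds its last target. There are 200 camera calls.

## Working session

There is one attempt and no reset: what is moved stays moved. The work goes in short steps, Python scripts to look and compute and a tool call to move; the robot and the scene stay as the last step left them, time stands still between calls to the robot, and variables do not carry over. Pictures are saved under pics/ and viewed, about 8 in all and at most 12, crops included, and the job is handed in when it is done.

Besides the shell and the picture viewer there is one more tool, called in YAML: its name, and indented under it one key for each argument. servo_tool: Moves the arm, as the interface text tells. Its arguments: {"type":"object","properties":{"rows":{"type":"array"},"force":{"type":"number"}},"required":["rows"]}

```bash
mkdir -p pics; cat > h.py <<'E'
import numpy as np, cv2
from station import sense, snapshot, sign_off, tip_extent
def world(s):
    h,w=s['z_map'].shape; f=h/2/np.tan(np.radians(s['vertical_fov'])/2)
    u,v=np.meshgrid(np.arange(w),np.arange(h)); z=s['z_map']
    P=np.stack([(u-s['cx'])/f*z,(v-s['cy'])/f*z,z,np.ones_like(z)],-1)@np.array(s['cam_to_world']).T
    return P[...,:3]
def grab(n,tag):
    s=snapshot(n); cv2.imwrite(f'pics/{tag}.png',s['image']); W=world(s); W[s['z_map']==0]=np.nan
    np.savez(f'{tag}.npz',W=W,im=s['image'],T=s['cam_to_world'],f=s['vertical_fov'],c=[s['cx'],s['cy']]); return s,W
E
python3 - <<'E'
from h import *
a,_=grab('scene','s0'); b,W=grab('top','t0')
print(sense()); print(b['cam_to_world'],b['vertical_fov'])
E
```

```text
{'t': 0.1, 'q': array([-1.35753550e+00,  5.28368812e-01,  1.43377087e+00,  1.55480242e-05,
        1.18143731e+00, -1.78495121e-01]), 'qd': array([ 1.11161067e-03, -1.42099567e-03, -1.79007573e-03, -7.09066456e-06,
       -5.14175662e-04, -2.96643210e-04]), 'tau': array([-3.16624946e-04, -4.43305099e+01, -1.78586340e+01, -3.19771079e-04,
        3.91119771e-03,  1.14691292e-05]), 'tcp_pos': array([ 0.23859694, -0.57732648,  0.4038349 ]), 'tool_rot': array([ 9.80877262e-01,  1.94624799e-01, -1.00577876e-05, -9.92147264e-04]), 'force': array([-0.14088011, -0.4582656 ,  0.35290485]), 'ft_torque': array([ 0.02031191,  0.01260406, -0.01827942]), 'finger_gap': 0.9957359147122853}
[[-1.67648247e-02 -9.95598745e-01  9.22067204e-02  3.64704701e-01]
 [-9.99801748e-01  1.57015961e-02 -1.22443536e-02  1.58529582e-03]
 [ 1.07426704e-02 -9.23937147e-02 -9.95664600e-01  1.67877174e+00]
 [ 0.00000000e+00  0.00000000e+00  0.00000000e+00  1.00000000e+00]] 43.91964643718067
```

View pics/t0.png

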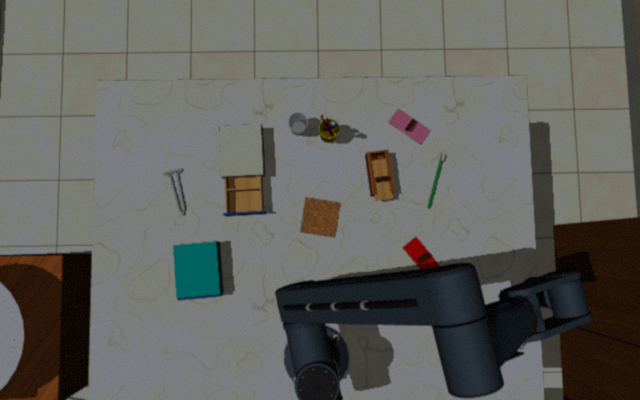

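View pics/s0.png

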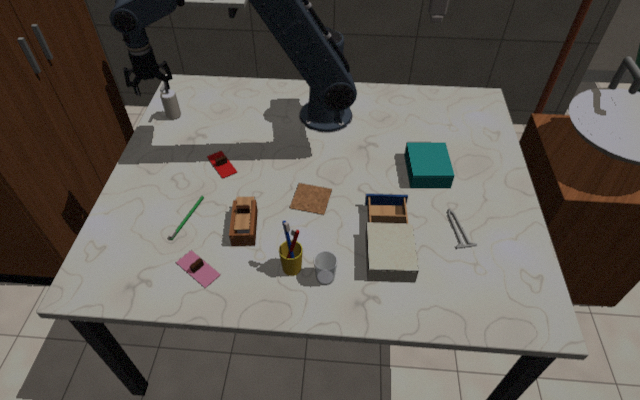

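The top view shows the white unit with its blue drawer at (242,170), mat (321,217), box with wooden lid (381,175), jar (298,124), tumbler (330,129), green brush (437,180), cleaner (177,190).
Could be mistaken: for the unit, teal (198,270) vs. white (242,150), so white. For the lid, pink (410,126) and red (421,254) vs. wooden in the box (381,175), so wooden. One close crop checks this.

```bash
cat > m.py <<'E'
from h import *
d=np.load('t0.npz'); W=d['W']; im=d['im']
def rect(name,u0,u1,v0,v1,zlo,zhi,col=None):
    w=W[v0:v1,u0:u1].reshape(-1,3); c=im[v0:v1,u0:u1].reshape(-1,3).astype(int)
    m=(w[:,2]>zlo)&(w[:,2]<zhi)
    if col: m&=col(c)
    p=w[m]; r=cv2.minAreaRect((p[:,:2]*1000).astype(np.float32)); print(name,m.sum(),np.round(r[0],0),np.round(r[1],0),round(r[2],1),'z',np.round(np.percentile(p[:,2],[5,50,95]),3))
rect('box',355,410,140,210,.035,.12)
rect('boxbar',355,410,140,210,.068,.12)
rect('mat',295,345,190,242,-.01,.02,lambda c:(c[:,2]-c[:,0]>40))
rect('unitTop',210,275,115,185,.055,.09)
rect('drawer',215,275,178,222,.03,.09)
rect('tumbler',312,346,112,145,.07,.3)
rect('jar',285,311,108,140,.05,.3)
rect('brush',420,455,145,215,-.01,.04,lambda c:(c[:,1]-c[:,2]>25))
rect('clean',160,195,160,222,-.01,.03,lambda c:abs(c[:,2]-c[:,0])<0)if 0 else 0
a=cv2.resize(im[135:225,215:415],None,fx=4,fy=4,interpolation=cv2.INTER_CUBIC)
b=cv2.resize(d['W'][135:225,215:415,2].astype(np.float32),None,fx=0.1,fy=.1)
s=np.load('s0.npz')['im'][185:285,220:420]; s=cv2.resize(s,None,fx=4,fy=4,interpolation=cv2.INTER_CUBIC)
cv2.imwrite('pics/c0.png',cv2.resize(np.vstack([a,s])[:760],None,fx=.78,fy=.78))
E
python3 m.py
```

```text
box 1024 [ 596. -223.] [165.  76.] 7.0 z [0.043 0.052 0.072]
boxbar 58 [ 581. -224.] [14. 40.] 6.9 z [0.071 0.077 0.083]
mat 1185 [464. -20.] [118. 117.] 80.4 z [-0.003  0.003  0.01 ]
unitTop 2142 [670. 238.] [202. 141.] 2.3 z [0.058 0.063 0.069]
drawer 351 [532. 230.] [137. 124.] 89.7 z [0.034 0.05  0.06 ]
tumbler 216 [744. -53.] [63. 67.] 16.0 z [0.074 0.099 0.201]
jar 181 [771.  49.] [65. 63.] 2.3 z [0.055 0.082 0.093]
brush 142 [ 567. -411.] [ 11. 165.] 73.3 z [0.003 0.009 0.015]
```

View pics/c0.png

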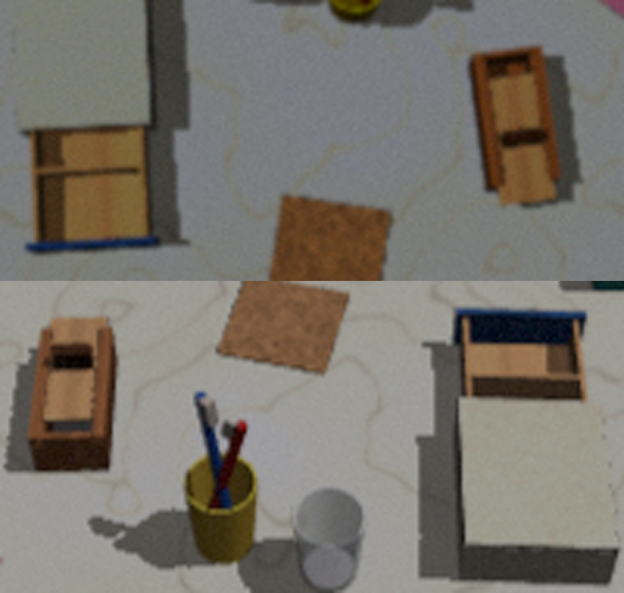

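The crop confirms the wooden lid with dark bar (523,137) in the box, its open end towards the robot, and the white unit with blue front (92,245). Next I go above the box for a wrist look.

```bash
cat >> h.py <<'E'
from scipy.spatial.transform import Rotation as R
def go(x,y,z,a):
    "print shift (mm) in tool axes and turn (deg); x,y,z = TCP target m, a = heading of tool x deg"
    s=sense(); r=R.from_quat(s['tool_rot']); M=r.as_matrix(); h=np.degrees(np.arctan2(M[1,0],M[0,0]))
    print('shift',np.round(r.inv().apply(np.array([x,y,z])-s['tcp_pos'])*1000,1),'turn',round((h-a+180)%360-180,1),'heading',round(h,1),'tilt',np.round(M[:,2],3))
E
python3 -c "
from h import *
print(tip_extent if not callable(tip_extent) else tip_extent())
go(.54,-.22,.42,97)"
```

```text
0.1734
shift [ 415.  -215.2  -15.6] turn -74.6 heading 22.4 tilt [-0.     0.002 -1.   ]
```

servo_tool:
  rows:
    - [[45, -23, -10], -8, 0.0]
    - [[90, -46, -16], -16, 0.0]
    - [[132, -69, -16], -24, 0.0]
    - [[176, -91, -16], -32, 0.0]
    - [[220, -114, -16], -40, 0.0]
    - [[262, -136, -16], -48, 0.0]
    - [[305, -158, -16], -56, 0.0]
    - [[345, -179, -16], -64, 0.0]

```text
t: 0.9
tcp_pos: [0.4901, -0.2782, 0.42]
tool_rot: [0.727, 0.687, 0.001, -0.001]
force: [0.3, -0.6, 0.0]
finger_gap: 0.502
```

```bash
python3 -c "
from h import *
go(.54,-.22,.42,97)"
```

```text
shift [60.9 46.5  0.1] turn -10.2 heading 86.8 tilt [-0.001  0.002 -1.   ]
```

servo_tool:
  rows:
    - [[30, 23, 0], -5, 0.0]
    - [[61, 46, 0], -10, 0.0]
    - [[61, 46, 0], -10, 0.0]
    - [[61, 46, 0], -10, 0.0]

```text
t: 1.3
tcp_pos: [0.5397, -0.219, 0.4196]
tool_rot: [0.663, 0.748, 0.0, -0.002]
force: [0.1, 0.4, 0.1]
finger_gap: 0.499
```

```bash
python3 - <<'E'
from h import *
s,W=grab('wrist','w1'); print(np.round(s['cam_to_world'],3),s['vertical_fov'])
z=W[...,2]
for lo,hi in((.068,.085),(.052,.060),(.045,.052)): 
    m=(z>lo)&(z<hi); p=W[m]
    if m.sum()>10:
        v,u=np.nonzero(m);r=cv2.minAreaRect((p[:,:2]*1000).astype(np.float32));print(lo,m.sum(),r,u.min(),u.max(),v.min(),v.max())
E
```

```text
[[ 0.993  0.116  0.03   0.53 ]
 [ 0.12  -0.959 -0.258 -0.153]
 [-0.002  0.259 -0.966  0.389]
 [ 0.     0.     0.     1.   ]] 59.91074034053369
0.068 2295 ((664.432373046875, -130.66268920898438), (278.869140625, 56.664634704589844), 43.31250762939453) 359 639 0 211
0.052 4635 ((668.4647216796875, -168.8875732421875), (322.57330322265625, 138.91099548339844), 39.065860748291016) 317 621 0 222
0.045 6755 ((658.9725341796875, -168.15213012695312), (333.9918212890625, 131.35211181640625), 37.99510955810547) 297 612 0 212
```

View pics/w1.png

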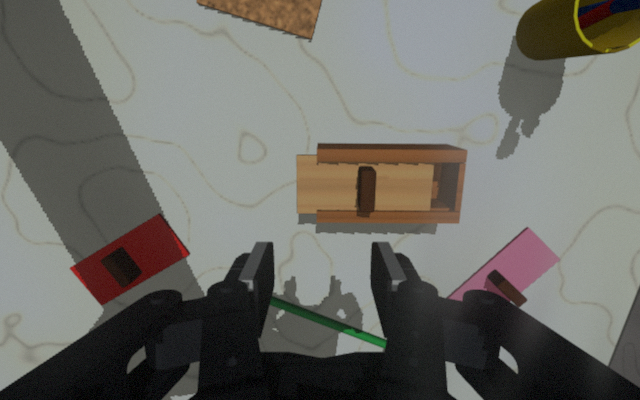

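The wrist view shows the box at (317–466,145–223), the lid's bar at (366,190), and the red lid to the left at (130,260). I'll measure within that window.

```bash
python3 - <<'E'
from h import *
d=np.load('w1.npz');W=d['W'];im=d['im'].astype(int);z=W[...,2]
win=np.zeros(z.shape,bool);win[135:230,285:480]=1
def rr(n,m):
    p=W[m];r=cv2.minAreaRect((p[:,:2]*1000).astype(np.float32));print(n,m.sum(),np.round(r[0],1),np.round(r[1],1),round(r[2],1),np.round(np.nanmedian(p[:,2]),4))
rr('lips',win&(z>.0535)&(z<.0585)); rr('bar',win&(z>.072)&(z<.084))
u=np.arange(640)[None,:]
rr('lidnear',win&(u<314)&(z>.044)&(z<.056)); rr('plate',win&(z>.0475)&(z<.0525))
rr('red',(im[...,2]>120)&(im[...,1]<60)&(u<200)&(z<.03))
E
```

```text
lips 3937 [ 605.7 -220. ] [144.5  74.4] 6.4 0.0555
bar 657 [ 581.3 -222.3] [14.2 40.1] 6.3 0.0773
lidnear 987 [ 521.9 -228.9] [16.3 60. ] 6.5 0.0495
plate 6231 [ 594.6 -216.8] [163.9  66.4] 7.0 0.0495
red 164 [ 318.  -360.3] [146.5  36.7] 27.8 0.0044
```

```bash
python3 -c "
from h import *
go(.5813,-.2223,.300,96.4);go(.5813,-.2223,.228,96.4)"
```

```text
shift [ -7.7  41.7 119.6] turn 0.4 heading 96.8 tilt [-0.002  0.002 -1.   ]
shift [ -7.9  41.9 191.6] turn 0.4 heading 96.8 tilt [-0.002  0.002 -1.   ]
```

servo_tool:
  rows:
    - [[-8, 42, 40], 0.4, 0.0]
    - [[-8, 42, 80], 0.4, 0.0]
    - [[-8, 42, 120], 0.4, 0.0]
    - [[-8, 42, 150], 0.4, 0.0]
    - [[-8, 42, 175], 0.4, 0.0]
    - [[-8, 42, 186], 0.4, 0.0]
    - [[-8, 42, 191.5], 0.4, 0.0]
    - [[-8, 42, 191.5], 0.4, 0.0]
  force: 40

```text
t: 2.15
tcp_pos: [0.5812, -0.2233, 0.2282]
tool_rot: [0.667, 0.745, 0.0, -0.002]
force: [-0.5, -0.5, 1.1]
finger_gap: 0.5
```

servo_tool:
  rows:
    - [[0, 0, 0], 0, -0.6]
    - [[0, 0, 0], 0, -1]
    - [[0, 0, 0], 0, -1]
    - [[0, 0, 0], 0, -1]
    - [[0, 0, 0], 0, -1]
    - [[0, 0, 0], 0, -1]
  force: 40

```text
t: 2.75
tcp_pos: [0.5818, -0.2236, 0.2298]
tool_rot: [0.667, 0.745, 0.0, 0.0]
force: [-0.8, -0.3, 5.7]
finger_gap: 0.158
```

```bash
python3 -c "
from h import *
go(.5813,-.2223,.228,96.4)
d=.13;c,s_=np.cos(np.radians(6.4)),np.sin(np.radians(6.4))
go(.6057-.18*c,-.2200-.18*s_,.228,96.4)"
```

```text
shift [ 1.4 -0.4  1.8] turn -0.1 heading 96.3 tilt [ 0.001  0.    -1.   ]
shift [   0.8 -155.9    1.7] turn -0.1 heading 96.3 tilt [ 0.001  0.    -1.   ]
```

servo_tool:
  rows:
    - [[0, -8, 0], 0, -1]
    - [[0, -20, 0], 0, -1]
    - [[0, -35, 0], 0, -1]
    - [[0, -50, 0], 0, -1]
    - [[0, -65, 0], 0, -1]
    - [[0, -80, 0], 0, -1]
    - [[0, -80, 0], 0, -1]

```text
t: 3.45
tcp_pos: [0.4999, -0.2323, 0.2299]
tool_rot: [0.667, 0.745, -0.0, -0.002]
force: [-0.9, 0.5, 0.9]
finger_gap: 0.154
```

servo_tool:
  rows:
    - [[0, -15, 0], 0, -1]
    - [[0, -30, 0], 0, -1]
    - [[0, -45, 0], 0, -1]
    - [[0, -60, 0], 0, -1]
    - [[0, -75, 0], 0, -1]
    - [[0, -80, 0], 0, -1]
    - [[0, -80, 0], 0, -1]
    - [[0, -80, 0], 0, -1]

```text
t: 4.25
tcp_pos: [0.421, -0.2413, 0.2301]
tool_rot: [0.668, 0.745, -0.0, -0.001]
force: [0.5, 0.1, -0.7]
finger_gap: 0.158
```

```bash
python3 -c "
from h import *
s,W=grab('wrist','w2'); print(sense()['tcp_pos'],sense()['force'])"
```

```text
[ 0.4211147  -0.24126001  0.23006955] [-0.92385687 -0.18505059 -0.18770976]
```

View pics/w2.png

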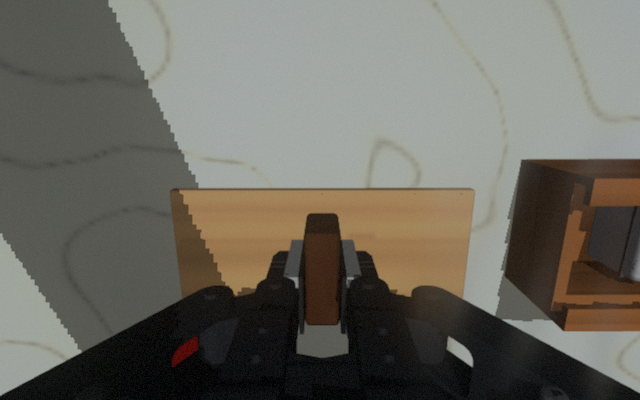

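The lid is gripped level and clear of the box: its edge is at (473,190), the box starts at (505,160). The red lid is at lower left (185,350), so I'll move 20 mm away from it and lower.

servo_tool:
  rows:
    - [[10, 0, 0], 0, -1]
    - [[20, 0, 10], 0, -1]
    - [[20, 0, 22], 0, -1]
    - [[20, 0, 32], 0, -1]
    - [[20, 0, 38], 0, -1]
    - [[20, 0, 41], 0, -1]
    - [[20, 0, 43], 0, -1]
    - [[20, 0, 43], 0, -1]

```text
t: 5.1
tcp_pos: [0.4189, -0.2216, 0.1869]
tool_rot: [0.668, 0.745, -0.0, -0.001]
force: [0.2, 0.4, -1.1]
finger_gap: 0.157
```

servo_tool:
  rows:
    - [[0, 0, 1], 0, -1]
    - [[0, 0, 2], 0, -1]
    - [[0, 0, 2], 0, -1]

```text
t: 5.4
tcp_pos: [0.4189, -0.2216, 0.185]
tool_rot: [0.668, 0.745, -0.0, -0.001]
force: [1.1, 0.2, -1.3]
finger_gap: 0.157
```

servo_tool:
  rows:
    - [[0, 0, 1], 0, -1]
    - [[0, 0, 2], 0, -1]
    - [[0, 0, 2], 0, -1]

```text
t: 5.7
tcp_pos: [0.4188, -0.2215, 0.1848]
tool_rot: [0.668, 0.745, -0.0, -0.0]
force: [-1.3, 1.1, 14.9]
finger_gap: 0.156
```

Contact made. I'll release, rise, and move above the tin for a look.

servo_tool:
  rows:
    - [[0, 0, 0], 0, -0.5]
    - [[0, 0, 0], 0, -0.3]
    - [[0, 0, 0], 0, -0.3]
    - [[0, 0, -20], 0, -0.3]
    - [[0, 0, -60], 0, 0.2]
    - [[0, 0, -105], 0, 1]
    - [[0, 0, -150], 0, 1]
    - [[0, 0, -165], 0, 1]
  force: 20

```text
t: 6.5
tcp_pos: [0.4196, -0.222, 0.3536]
tool_rot: [0.667, 0.745, -0.0, 0.003]
force: [0.6, -1.3, 0.3]
finger_gap: 0.992
```

```bash
python3 -c "
from h import *
go(.6057,-.27,.36,96.4)"
```

```text
shift [-68.1 179.8  -5.3] turn -0.1 heading 96.3 tilt [ 0.005 -0.004 -1.   ]
```

servo_tool:
  rows:
    - [[-17, 45, -5], 0, 1]
    - [[-34, 90, -5], 0, 1]
    - [[-51, 135, -5], 0, 1]
    - [[-68, 180, -5], 0, 1]
    - [[-68, 180, -5], 0, 1]
    - [[-68, 180, -5], 0, 1]

```text
t: 7.1
tcp_pos: [0.6062, -0.2698, 0.3582]
tool_rot: [0.667, 0.745, -0.0, 0.002]
force: [0.2, 0.7, -1.0]
finger_gap: 1.004
```

```bash
python3 - <<'E'
from h import *
s,W=grab('wrist','w3');z=W[...,2];im=s['image'].astype(int)
near=(np.abs(W[...,0]-.606)<.068)&(np.abs(W[...,1]+.22)<.034)
def rr(n,m):
    p=W[m]
    if m.sum()<10: print(n,m.sum());return
    r=cv2.minAreaRect((p[:,:2]*1000).astype(np.float32));print(n,m.sum(),np.round(r[0],1),np.round(r[1],1),round(r[2],1),np.round(np.nanpercentile(p[:,2],[5,50,95]),4))
rr('tin',near&(z>.036)&(z<.0475))
rr('tingreen',near&(z>.03)&(im[...,1]>im[...,2]+15))
rr('lid',(z>.002)&(z<.012)&(im[...,2]>im[...,0]+35)&(W[...,0]<.5)&(W[...,1]>-.3)&(W[...,1]<-.15))
rr('lidbar',(z>.026)&(z<.04)&(W[...,0]<.5)&(W[...,0]>.38)&(W[...,1]>-.3)&(W[...,1]<-.15))
E
```

```text
tin 5376 [ 606.  -220.9] [141.6  51.3] 6.3 [0.0386 0.0417 0.045 ]
tingreen 1768 [ 605.4 -219.7] [43.9 26.1] 6.2 [0.0407 0.0419 0.043 ]
lid 8604 [ 415.3 -242.5] [145.5 101.5] 6.3 [0.0032 0.0045 0.0057]
lidbar 1040 [ 418.2 -220.4] [15.4 39.8] 6.3 [0.0274 0.0321 0.0335]
```

View pics/w3.png

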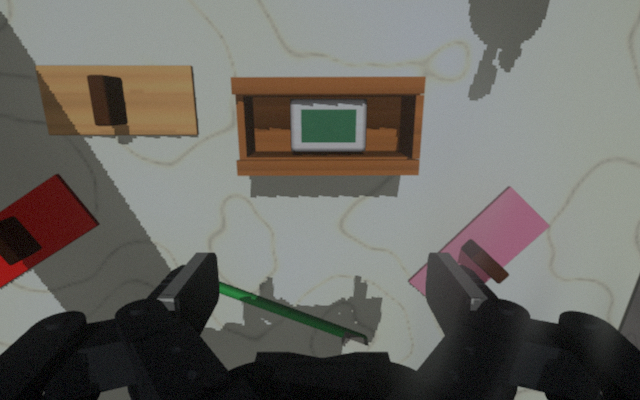

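The lid lies flat on the counter at (118,100), bar up. The tin, green label up, is centred in the box at (329,126), which measures (605,-220) mm at 6.2°, top at 42 mm as expected.

```bash
python3 -c "
from h import *
go(.6054,-.2200,.183,96.3)"
```

```text
shift [ 49.7   5.2 175.3] turn -0.0 heading 96.3 tilt [ 0.002 -0.003 -1.   ]
```

servo_tool:
  rows:
    - [[25, 3, 20], 0, 0.85]
    - [[50, 5, 50], 0, 0.85]
    - [[50, 5, 80], 0, 0.85]
    - [[50, 5, 100], 0, 0.85]
    - [[50, 5, 100], 0, 0.85]

```text
t: 7.65
tcp_pos: [0.6023, -0.2182, 0.2552]
tool_rot: [0.667, 0.745, -0.001, -0.003]
force: [-0.3, 0.2, -0.0]
finger_gap: 0.925
```

```bash
python3 -c "
from h import *
go(.6054,-.2200,.183,96.3)"
```

```text
shift [-2.3  3.3 72.2] turn -0.0 heading 96.3 tilt [-0.006  0.002 -1.   ]
```

servo_tool:
  rows:
    - [[-2, 3, 10], 0, 0.85]
    - [[-2, 3, 30], 0, 0.85]
    - [[-2, 3, 50], 0, 0.85]
    - [[-2, 3, 65], 0, 0.85]
    - [[-2, 3, 72], 0, 0.85]
    - [[-2, 3, 72], 0, 0.85]

```text
t: 8.25
tcp_pos: [0.6048, -0.2199, 0.1826]
tool_rot: [0.667, 0.745, -0.001, -0.003]
force: [-0.4, -0.8, -0.1]
finger_gap: 0.927
```

servo_tool:
  rows:
    - [[0, 0, 0], 0, 0.3]
    - [[0, 0, 0], 0, 0.1]
    - [[0, 0, 0], 0, 0.1]
    - [[0, 0, 0], 0, 0.1]
    - [[0, 0, 0], 0, 0.1]
    - [[0, 0, 0], 0, 0.1]
  force: 40

```text
t: 8.85
tcp_pos: [0.6053, -0.2202, 0.1838]
tool_rot: [0.667, 0.745, -0.001, -0.002]
force: [-0.7, 0.2, 5.5]
finger_gap: 0.719
```

servo_tool:
  rows:
    - [[0, 0, -5], 0, 0.1]
    - [[0, 0, -20], 0, 0.1]
    - [[0, 0, -45], 0, 0.1]
    - [[0, 0, -70], 0, 0.1]
    - [[0, 0, -90], 0, 0.1]
    - [[0, 0, -90], 0, 0.1]

```text
t: 9.45
tcp_pos: [0.6066, -0.2207, 0.2775]
tool_rot: [0.667, 0.745, -0.001, 0.001]
force: [0.8, -1.5, -1.6]
finger_gap: 0.719
```

```bash
python3 - <<'E'
from h import *
go(.464,-.020,.250,92)
d=np.load('t0.npz');W=d['W'];im=d['im'].astype(int)
def line(n,u0,u1,v0,v1,f):
    w=W[v0:v1,u0:u1].reshape(-1,3);c=im[v0:v1,u0:u1].reshape(-1,3);m=f(w,c);p=w[m];r=cv2.minAreaRect((p[:,:2]*1000).astype(np.float32));print(n,m.sum(),np.round(r[0],1),np.round(r[1],1),round(r[2],1),np.nanmedian(p[:,2]))
line('blue front',215,275,205,222,lambda w,c:(c[:,0]>c[:,2]+35)&(w[:,2]>.03))
line('unit roof',210,275,115,185,lambda w,c:(w[:,2]>.058)&(w[:,2]<.07)&(abs(c[:,0]-c[:,2])<40))
E
```

```text
shift [ 215.1 -119.9   26.9] turn 4.3 heading 96.3 tilt [ 0.001 -0.002 -1.   ]
blue front 75 [477.3 229.1] [  6.3 130.9] 2.1 0.0564222441460942
unit roof 1921 [685.6 238.6] [171.7 141.1] 2.4 0.06339404268890814
```

servo_tool:
  rows:
    - [[35, -20, 0], 1, 0.1]
    - [[75, -42, 0], 2, 0.1]
    - [[115, -64, 0], 3, 0.1]
    - [[155, -86, 5], 4, 0.1]
    - [[190, -106, 15], 4, 0.1]
    - [[215, -120, 40], 4, 0.1]
    - [[215, -120, 70], 4, 0.1]
    - [[215, -120, 85], 4, 0.1]

```text
t: 10.25
tcp_pos: [0.4624, -0.019, 0.1901]
tool_rot: [0.692, 0.722, -0.001, -0.001]
force: [-0.6, 0.0, -1.3]
finger_gap: 0.715
```

```bash
python3 -c "
from h import *
go(.464,-.020,.1818,92.3)"
```

```text
shift [-1.1  1.5  8.3] turn 0.1 heading 92.4 tilt [-0.003 -0.001 -1.   ]
```

servo_tool:
  rows:
    - [[0, 1, 4], 0, 0.1]
    - [[0, 1, 7], 0, 0.1]
    - [[0, 1, 8.5], 0, 0.1]
    - [[0, 1, 8.5], 0, 0.1]

```text
t: 10.65
tcp_pos: [0.4636, -0.0192, 0.1821]
tool_rot: [0.692, 0.721, -0.001, -0.0]
force: [-0.1, 0.2, -1.1]
finger_gap: 0.718
```

servo_tool:
  rows:
    - [[0, 0, 1], 0, 0.1]
    - [[0, 0, 1.5], 0, 0.1]
    - [[0, 0, 1.5], 0, 0.1]

```text
t: 10.95
tcp_pos: [0.4638, -0.0193, 0.1818]
tool_rot: [0.693, 0.721, -0.001, 0.0]
force: [-0.7, 0.2, 7.1]
finger_gap: 0.715
```

servo_tool:
  rows:
    - [[0, 0, 0], 0, 0.5]
    - [[0, 0, 0], 0, 0.8]
    - [[0, 0, 0], 0, 0.8]
    - [[0, 0, -15], 0, 0.8]
    - [[0, 0, -45], 0, 0.8]
    - [[0, 0, -90], 0, 0.8]
    - [[0, 0, -100], -8, 0.8]
    - [[0, 0, -100], -16, 0.4]
  force: 20

```text
t: 11.75
tcp_pos: [0.4644, -0.0192, 0.284]
tool_rot: [0.583, 0.812, -0.0, 0.003]
force: [0.3, 1.1, 0.9]
finger_gap: 0.747
```

servo_tool:
  rows:
    - [[0, 0, 0], -8.5, 0.8]
    - [[0, 0, 0], -17, 0.8]
    - [[0, 0, 0], -25.5, 0.8]
    - [[0, 0, 0], -34, 0.8]
    - [[0, 0, 0], -42.5, 0.8]
    - [[0, 0, 0], -51, 0.8]
    - [[0, 0, 0], -59.5, 0.8]
    - [[0, 0, 0], -68, 0.8]

```text
t: 12.55
tcp_pos: [0.4643, -0.0192, 0.2838]
tool_rot: [0.026, 1.0, -0.002, 0.002]
force: [0.2, -0.3, 0.2]
finger_gap: 0.902
```

```bash
python3 - <<'E'
from h import *
s,W=grab('wrist','w4');z=W[...,2];im=s['image'].astype(int)
near=(np.abs(W[...,0]-.464)<.05)&(np.abs(W[...,1]+.02)<.05)
def rr(n,m):
    p=W[m]
    if m.sum()<10: print(n,m.sum());return
    r=cv2.minAreaRect((p[:,:2]*1000).astype(np.float32));print(n,m.sum(),np.round(r[0],1),np.round(r[1],1),round(r[2],1),np.round(np.nanpercentile(p[:,2],[5,50,95]),4))
rr('tin',near&(z>.036)&(z<.044)); rr('green',near&(z>.03)&(z<.05)&(im[...,1]>im[...,2]+15))
go(.464,-.02,.1818,182.3)
E
```

```text
tin 5729 [461.6 -19.4] [61.1 41.8] 2.3 [0.0377 0.0396 0.0408]
green 2350 [462.6 -19.7] [44.2 25.9] 3.3 [0.0389 0.0399 0.041 ]
shift [  0.7  -0.5 102. ] turn -5.1 heading 177.2 tilt [ 0.004 -0.003 -1.   ]
```

View pics/w4.png

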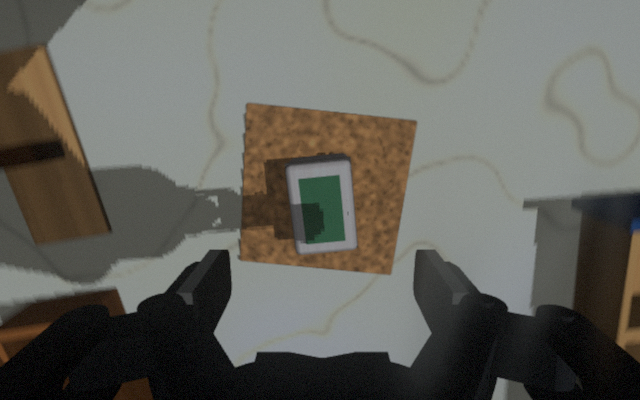

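The tin stands upright on the mat at (322,205), i.e. (462,-19.5) mm, 2.5°. Now I regrasp it by the long sides.

servo_tool:
  rows:
    - [[2, 0, 20], -5, 0.5]
    - [[2, 0, 50], -5, 0.5]
    - [[2, 0, 75], -5, 0.5]
    - [[2, 0, 90], -5, 0.5]
    - [[2, 0, 96], -5, 0.5]
    - [[2, 0, 96], -5, 0.5]
    - [[2, 0, 96], -5, 0.5]

```text
t: 13.3
tcp_pos: [0.4629, -0.0194, 0.1882]
tool_rot: [-0.019, 1.0, -0.002, 0.002]
force: [-0.4, 0.3, -0.7]
finger_gap: 0.752
```

servo_tool:
  rows:
    - [[0, 0, 0], 0, 0]
    - [[0, 0, 0], 0, -0.3]
    - [[0, 0, 0], 0, -0.3]
    - [[0, 0, 0], 0, -0.3]
    - [[0, 0, 0], 0, -0.3]
    - [[0, 0, 0], 0, -0.3]
  force: 40

```text
t: 13.9
tcp_pos: [0.4632, -0.0194, 0.1893]
tool_rot: [-0.019, 1.0, -0.002, 0.003]
force: [-0.6, 0.2, 6.6]
finger_gap: 0.485
```

servo_tool:
  rows:
    - [[0, 0, -5], 0, -0.3]
    - [[0, 0, -25], 0, -0.3]
    - [[0, 0, -60], 0, -0.3]
    - [[0, 0, -100], 0, -0.3]
    - [[0, 0, -130], 0, -0.3]
    - [[0, 0, -130], 0, -0.3]

```text
t: 14.5
tcp_pos: [0.4631, -0.0191, 0.3231]
tool_rot: [-0.019, 1.0, -0.003, 0.008]
force: [0.3, 0.4, -1.8]
finger_gap: 0.486
```

```bash
python3 -c "
from h import *
go(.50,.16,.32,182.3)"
```

```text
shift [-43.6 177.5   2.5] turn -0.1 heading -177.8 tilt [ 0.016 -0.006 -1.   ]
```

servo_tool:
  rows:
    - [[-20, 40, -10], 0, -0.3]
    - [[-40, 85, -20], 0, -0.3]
    - [[-60, 130, -30], 0, -0.3]
    - [[-80, 175, -40], 0, -0.3]
    - [[-97, 215, -40], 0, -0.3]
    - [[-97, 239, -40], 0, -0.3]
    - [[-97, 239, -40], 0, -0.3]
    - [[-97, 239, -40], 0, -0.3]

```text
t: 15.3
tcp_pos: [0.5495, 0.224, 0.3615]
tool_rot: [-0.02, 1.0, -0.004, 0.006]
force: [1.3, -1.2, -0.7]
finger_gap: 0.484
```

```bash
python3 -c "
from h import *
s,W=grab('wrist','w5')"
```

```text
(no output)
```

View pics/w5.png

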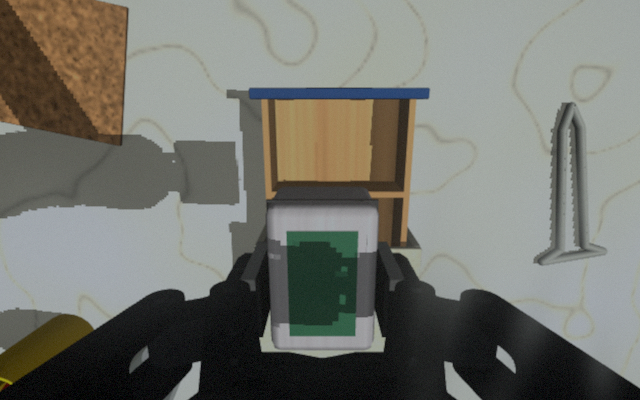

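The compartment is visible at (272–408, 98–192) between the blue front and the divider, and the tin is held upright. I'll measure the floor and walls.

```bash
python3 - <<'E'
from h import *
d=np.load('w5.npz');W=d['W'];z=W[...,2]
w=np.zeros(z.shape,bool);w[80:200,235:440]=1
def rr(n,m):
    p=W[m];r=cv2.minAreaRect((p[:,:2]*1000).astype(np.float32));print(n,m.sum(),np.round(r[0],1),np.round(r[1],1),round(r[2],1),np.round(np.nanpercentile(p[:,2],[5,50,95]),4))
w2=np.zeros(z.shape,bool);w2[100:190,276:402]=1
rr('floor',w2&(z>.006)&(z<.014)); rr('front top',w&(z>.0545)&(z<.060)); rr('walls',w&(z>.047)&(z<.0535))
k=w&(z>.047)&(z<.0535)
p=W[k]; 
# in unit axes
c,s=np.cos(np.radians(2.3)),np.sin(np.radians(2.3)); Rm=np.array([[c,s],[-s,c]])
def ext(n,m): q=W[m][:,:2]@Rm.T*1000; print(n,np.round(np.percentile(q,[1,50,99],axis=0),1).tolist())
for n,b in dict(L=(110,180,255,285),Rr=(110,180,395,425),div=(183,200,285,395),front=(85,103,260,420)).items():
    m=np.zeros(z.shape,bool);m[b[0]:b[1],b[2]:b[3]]=1; ext(n,m&(z>.046)&(z<.06))
print(Rm@np.array([.5495,.224]))
t=np.zeros(z.shape,bool);t[195:355,260:385]=1
rr('tin',t&(z>.13)&(z<.25)&(np.abs(d['im'].astype(int)[...,1]-d['im'][...,0])<300)); rr('green',t&(d['im'].astype(int)[...,1]>d['im'].astype(int)[...,2]+12)&(z>.15))
go(.55,.224,.36,182.3)
E
```

```text
floor 9955 [517.8 233.7] [ 73.2 110.6] 2.3 [0.0083 0.0095 0.0109]
front top 2048 [475.9 231.9] [  8.  135.3] 2.3 [0.0551 0.0564 0.0576]
walls 1603 [516.4 233.5] [ 88.9 120.7] 1.9 [0.048  0.0494 0.0506]
L [[497.8, 152.6], [524.1, 155.3], [552.9, 157.7]]
Rr [[497.8, 267.3], [524.2, 269.6], [552.7, 272.5]]
div [[562.6, 238.4], [564.7, 249.4], [567.5, 259.4]]
front [[480.8, 153.6], [485.2, 214.5], [491.0, 271.6]]
[0.55804684 0.20176712]
tin 18072 [548.9 222.9] [62.2 52.5] 2.6 [0.2047 0.2117 0.2155]
green 7160 [549.7 222.9] [45.4 26.1] 2.4 [0.2112 0.2121 0.213 ]
shift [-0.4  0.8  1.7] turn -0.1 heading -177.8 tilt [ 0.013 -0.008 -1.   ]
```

```bash
python3 -c "
from h import *
go(.5175,.2345,.26,182.3)"
```

```text
shift [ 33.   13.3 101.2] turn -0.1 heading -177.8 tilt [ 0.013 -0.008 -1.   ]
```

servo_tool:
  rows:
    - [[15, 6, 20], 0, -0.3]
    - [[33, 11, 45], 0, -0.3]
    - [[33, 12, 75], 0, -0.3]
    - [[33, 12, 100], 0, -0.3]
    - [[33, 12, 100], 0, -0.3]

```text
t: 15.85
tcp_pos: [0.5161, 0.2313, 0.2581]
tool_rot: [-0.018, 1.0, -0.005, 0.002]
force: [-0.5, -1.0, -0.8]
finger_gap: 0.484
```

```bash
python3 -c "
from h import *
go(.5175,.2345,.1965,182.3)"
```

```text
shift [-1.3  3.8 61.5] turn -0.2 heading -177.9 tilt [ 0.005 -0.01  -1.   ]
```

servo_tool:
  rows:
    - [[-1, 4, 10], 0, -0.3]
    - [[-1, 4, 25], 0, -0.3]
    - [[-1, 4, 40], 0, -0.3]
    - [[-1, 4, 52], 0, -0.3]
    - [[-1, 4, 58], 0, -0.3]
    - [[-1, 4, 60], 0, -0.3]
    - [[-1, 4, 60], 0, -0.3]

```text
t: 16.55
tcp_pos: [0.5174, 0.2347, 0.1982]
tool_rot: [-0.018, 1.0, -0.005, 0.002]
force: [0.4, -0.1, -1.4]
finger_gap: 0.486
```

servo_tool:
  rows:
    - [[0, 0, 1], 0, -0.3]
    - [[0, 0, 2], 0, -0.3]
    - [[0, 0, 2], 0, -0.3]

```text
t: 16.85
tcp_pos: [0.5175, 0.2347, 0.1965]
tool_rot: [-0.018, 1.0, -0.005, 0.003]
force: [-0.3, -0.3, -1.1]
finger_gap: 0.485
```

servo_tool:
  rows:
    - [[0, 0, 1], 0, -0.3]
    - [[0, 0, 2], 0, -0.3]
    - [[0, 0, 2], 0, -0.3]

```text
t: 17.15
tcp_pos: [0.5176, 0.2348, 0.1954]
tool_rot: [-0.018, 1.0, -0.005, 0.003]
force: [-0.7, -0.4, 5.1]
finger_gap: 0.482
```

servo_tool:
  rows:
    - [[0, 0, 0], 0, 0.2]
    - [[0, 0, 0], 0, 0.25]
    - [[0, 0, 0], 0, 0.25]
    - [[0, 0, -10], 0, 0.25]
    - [[0, 0, -40], 0, 0.25]
    - [[0, 0, -80], 0, 0.0]
    - [[30, 0, -110], 0, -0.5]
    - [[70, -3, -110], 0, -1]
  force: 20

```text
t: 17.95
tcp_pos: [0.4495, 0.2309, 0.3095]
tool_rot: [-0.018, 1.0, -0.003, 0.01]
force: [0.5, -0.4, -0.2]
finger_gap: 0.167
```

```bash
python3 -c "
from h import *
go(.420,.230,.198,182.3)"
```

```text
shift [ 31.7   0.9 110.9] turn -0.2 heading -177.9 tilt [ 0.019 -0.006 -1.   ]
```

servo_tool:
  rows:
    - [[30, 0, 0], 0, -1]
    - [[30, 0, 30], 0, -1]
    - [[30, 0, 65], 0, -1]
    - [[30, 0, 95], 0, -1]
    - [[30, 0, 110], 0, -1]
    - [[30, 0, 110], 0, -1]

```text
t: 18.55
tcp_pos: [0.4213, 0.229, 0.1976]
tool_rot: [-0.018, 1.0, -0.004, 0.008]
force: [0.7, -0.2, 0.7]
finger_gap: -0.003
```

```bash
python3 - <<'E'
from h import *
s,W=grab('wrist','w6'); im=s['image'][:, 120:560]; cv2.imwrite('pics/w6c.png',im)
go(.455,.2315,.198,182.3)
E
```

```text
shift [-33.4   1.2   1.2] turn -0.3 heading -178.0 tilt [ 0.018 -0.006 -1.   ]
```

View pics/w6.png

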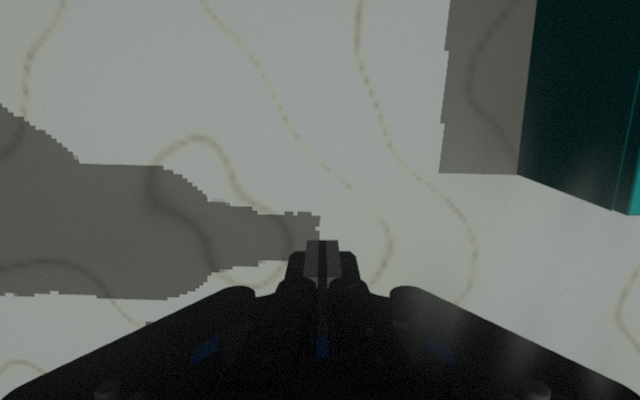

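The closed fingers are lowered in front of the drawer at (322,260), and the teal unit is well clear at (590,100). Now I push gently.

servo_tool:
  rows:
    - [[-12, 1, 0], 0, -1]
    - [[-24, 1, 0], 0, -1]
    - [[-32, 1, 0], 0, -1]
    - [[-38, 1, 1], 0, -1]
    - [[-44, 1, 1], 0, -1]
    - [[-50, 1, 1], 0, -1]
    - [[-56, 1, 1], 0, -1]
    - [[-64, 1, 1], 0, -1]

```text
t: 19.4
tcp_pos: [0.4853, 0.2324, 0.1986]
tool_rot: [-0.018, 1.0, -0.004, 0.008]
force: [-3.0, 0.2, -0.1]
finger_gap: 0.0
```

servo_tool:
  rows:
    - [[-9, 0, 0], 0, -1]
    - [[-18, 0, 0], 0, -1]
    - [[-27, 0, 0], 0, -1]
    - [[-36, 0, 0], 0, -1]
    - [[-45, 0, 1], 0, -1]
    - [[-54, 0, 1], 0, -1]
    - [[-62, 0, 1], 0, -1]
    - [[-70, 0, 1], 0, -1]

```text
t: 20.2
tcp_pos: [0.5558, 0.2349, 0.1984]
tool_rot: [-0.018, 1.0, -0.004, 0.008]
force: [-2.1, 1.4, -1.0]
finger_gap: -0.005
```

```bash
python3 -c "
from h import *
go(.58,.2360,.198,182.3);print(sense()['force'])"
```

```text
shift [-24.2   0.3   0.8] turn -0.2 heading -177.9 tilt [ 0.015 -0.007 -1.   ]
[-2.08626111  1.41652784 -1.01663923]
```

servo_tool:
  rows:
    - [[-3, 0, 0], 0, -1]
    - [[-6, 0, 0], 0, -1]
    - [[-9, 0, 0], 0, -1]
    - [[-12, 0, 0], 0, -1]
    - [[-14, 0, 0], 0, -1]
    - [[-16, 0, 0], 0, -1]
    - [[-18, 0, 0], 0, -1]
    - [[-20, 0, 0], 0, -1]

```text
t: 21.0
tcp_pos: [0.5758, 0.2356, 0.1986]
tool_rot: [-0.018, 1.0, -0.004, 0.007]
force: [-1.7, 1.5, -1.6]
finger_gap: 0.0
```

servo_tool:
  rows:
    - [[-1.5, 0, 0], 0, -1]
    - [[-3, 0, 0], 0, -1]
    - [[-4.5, 0, 0], 0, -1]
    - [[-6, 0, 0], 0, -1]

```text
t: 21.4
tcp_pos: [0.5803, 0.2358, 0.1986]
tool_rot: [-0.018, 1.0, -0.004, 0.004]
force: [-8.8, 0.5, 5.0]
finger_gap: -0.0
```

servo_tool:
  rows:
    - [[-1, 0, 0], 0, -1]
    - [[-1.5, 0, 0], 0, -1]
    - [[-1.5, 0, 0], 0, -1]

```text
t: 21.7
tcp_pos: [0.5808, 0.2359, 0.1987]
tool_rot: [-0.018, 1.0, -0.004, 0.003]
force: [-5.6, 0.2, 2.6]
finger_gap: -0.001
```

servo_tool:
  rows:
    - [[-1.5, 0, 0], 0, -1]
    - [[-3, 0, 0], 0, -1]
    - [[-3, 0, 0], 0, -1]

```text
t: 22.0
tcp_pos: [0.5819, 0.2361, 0.1988]
tool_rot: [-0.018, 1.0, -0.004, -0.001]
force: [-8.9, 0.6, 4.3]
finger_gap: -0.001
```

It's resting against something stiff, probably the stop. I'll back off and check.

servo_tool:
  rows:
    - [[10, 0, 0], 0, -1]
    - [[40, 0, 0], 0, -1]
    - [[70, 0, -40], 0, -1]
    - [[90, 0, -80], 0, -1]
    - [[110, 0, -120], 0, -1]
    - [[110, -40, -160], 0, -1]
    - [[110, -85, -180], 0, -1]
    - [[110, -130, -180], 0, -1]

```text
t: 22.8
tcp_pos: [0.4782, 0.1031, 0.3843]
tool_rot: [-0.019, 1.0, -0.005, 0.006]
force: [1.3, 0.7, -0.1]
finger_gap: -0.002
```

servo_tool:
  rows:
    - [[0, -45, 0], 0, -1]
    - [[0, -90, 0], 0, -1]
    - [[0, -135, 0], 0, -1]
    - [[0, -180, 0], 0, -1]
    - [[0, -180, 0], 0, -1]

```text
t: 23.3
tcp_pos: [0.4868, -0.0824, 0.3873]
tool_rot: [-0.016, 1.0, -0.008, 0.01]
force: [0.2, -0.3, 0.7]
finger_gap: 0.004
```

```bash
python3 - <<'E'
from h import *
s,W=grab('top','t2'); im=s['image'].astype(int); z=W[...,2]; g,_=grab('scene','s2')
def rr(n,b,f):
    m=np.zeros(z.shape,bool);m[b[2]:b[3],b[0]:b[1]]=1;m&=f(z,im);p=W[m]
    if len(p)<5: print(n,len(p));return
    r=cv2.minAreaRect((p[:,:2]*1000).astype(np.float32));print(n,m.sum(),np.round(r[0],1),np.round(r[1],1),round(r[2],1))
rr('front',(215,275,165,222),lambda z,c:(c[...,0]>c[...,2]+35)&(z>.03))
rr('roof+front',(210,275,115,200),lambda z,c:(z>.045)&(z<.075))
rr('tumbler',(312,346,112,145),lambda z,c:(z>.07)&(z<.3)); rr('jar',(285,311,108,140),lambda z,c:(z>.05)&(z<.3))
rr('brush',(420,455,145,215),lambda z,c:(z<.04)&(c[...,1]-c[...,2]>25))
a=cv2.resize(s['image'][105:265,165:465],None,fx=2.6,fy=2.6,interpolation=cv2.INTER_CUBIC)
b=cv2.resize(g['image'][130:300,150:500],None,fx=780/350,fy=780/350,interpolation=cv2.INTER_CUBIC)
cv2.imwrite('pics/fin.png',cv2.resize(np.vstack([a,b]),None,fx=.74,fy=.74))
E
```

```text
front 80 [596.5 233.8] [  7.1 128.6] 2.0
roof+front 2295 [680.9 238.2] [179.3 141.6] 2.4
tumbler 218 [743.6 -53.3] [63.7 66.4] 15.6
jar 177 [770.5  49.2] [62.3 66.2] 89.0
brush 124 [ 568.7 -412.5] [ 10.1 162.9] 74.1
```

View pics/fin.png

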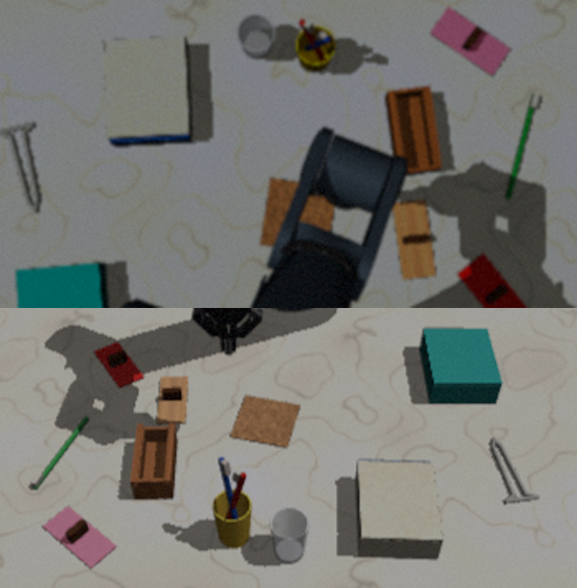

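The drawer looks shut (blue edge at (150,138)), and the lid, box and bystanders are in place. A quick wrist measurement will confirm the drawer is fully home.

servo_tool:
  rows:
    - [[-20, 40, -5], 0, -1]
    - [[-40, 85, -10], 0, -1]
    - [[-60, 130, -10], 0, -1]
    - [[-75, 175, -10], 0, -1]
    - [[-90, 220, -10], 0, -1]
    - [[-100, 265, -10], 0, -1]
    - [[-110, 305, -10], 0, -1]
    - [[-110, 312, -10], 0, -1]

```text
t: 24.2
tcp_pos: [0.5835, 0.2437, 0.3948]
tool_rot: [-0.021, 1.0, -0.005, 0.009]
force: [-0.3, 0.2, 0.8]
finger_gap: 0.004
```

servo_tool:
  rows:
    - [[0, 0, 0], 0, -1]
    - [[0, 0, 0], 0, -1]

```text
t: 24.4
tcp_pos: [0.5825, 0.2447, 0.3947]
tool_rot: [-0.023, 1.0, -0.005, 0.009]
force: [-0.0, -0.6, -0.3]
finger_gap: -0.003
```

```bash
python3 - <<'E'
from h import *
s,W=grab('wrist','w7');z=W[...,2];c,n=np.cos(np.radians(2.3)),np.sin(np.radians(2.3))
X=(W[...,0]*c+W[...,1]*n)*1000;Y=(-W[...,0]*n+W[...,1]*c)*1000
im=s['image'].astype(int); k=(np.abs(Y-212)<60)&(X>580)&(X<640)
b=k&(z>.05)&(z<.0595)&(im[...,0]>im[...,2]+30); r=k&(z>.0605)&(z<.068)
for m in(b,r): print(m.sum(),np.round(np.percentile(X[m],[1,5,50,95,99]),1) if m.sum() else '',np.round(np.median(z[m]),4) if m.sum() else '')
f=(np.abs(Y-212)<60)&(z>.045)&(X>590)&(X<620)
print([(x,round(float(np.nanmedian(z[k&(np.abs(X-x)<.6)])),4)) for x in range(592,622,2)])
E
```

```text
1056 [600.3 600.6 604.1 607.5 607.9] 0.0564
4541 [608.  608.8 623.3 638.2 639.7] 0.0635
[(592, 0.2901), (594, 0.2775), (596, 0.2767), (598, 0.2697), (600, 0.0569), (602, 0.0567), (604, 0.0564), (606, 0.0564), (608, 0.0612), (610, 0.0634), (612, 0.0635), (614, 0.0634), (616, 0.0636), (618, 0.0636), (620, 0.0635)]
```

```bash
python3 -c "
from h import *
print(sign_off())"
```

```text
the job is handed in; nothing more can be done
None
```

I finished the job and handed it in at about 24.4 s, well inside the 72 s limit.

- **Lid:** I slid it out along the box's -x until it was clear and laid it flat on the counter, bar up. Its plate top measured 4.5 mm, as it should.
- **Tin:** I lifted it upright by its short ends, stood it on the mat and let go, then took it by its long sides and set it in the drawer's front compartment. The floor contact showed at the expected height. I did not take a picture of the tin in the drawer after letting go.
- **Drawer:** I pushed it at 2–3 N until it met the stop, where the force reached about 9 N. In the last wrist check the blue front ran 600–608 mm and the unit's roof began at 608 mm, so no gap shows.
- **Other things:** The tumbler, jar and green toothbrush measured within 2 mm of where they started. I checked the tongue cleaner and the pink, red and teal look-alikes only by eye, and they looked unmoved.

No check failed. The reported tool tilt drifted to about 1° during the later moves.

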